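# Seat the parts pot on its stand and pour the spacers into it

### The arm

A 6-joint arm with a two-finger parallel gripper is mounted at the origin on the work surface. World frame = base frame: x ahead of the robot, y to its left, z up, the work surface at z = 0. Lengths are in m, angles in rad, forces in N, time in s.
With the tool pointing down it reaches from about 0.35 to 0.85 m from the base axis. Payload 8.1 kg.
Tool frame: the origin (TCP) lies between the finger pads; the fingertips stand 11 mm ahead of it and the grasp point (between the pads) lies 8 mm behind it (robot.tips_ahead is the distance from the TCP to the fingertips, in m); z points along the fingers, y is the line along which they close (so a half turn about z gives the same grasp; the last joint's range is limited). The gripper opens to 93 mm and grips with 3 to 60 N. Pads are 15 mm wide; open, the fingers measure 128 mm over their backs; the gripper's body (75 mm by 188 mm) begins 65 mm behind the grasp point.
Start: joints at [1.177, 0.13, 1.488, -0, 1.523, -0.085], TCP at [0.182, 0.572, 0.191] pointing down, gripper open.
Joint ranges: [-2.96, 2.96], [-0.89, 2.26], [0.02, 2.5], [-1.34, 4.48], [0, 2.73], [-2.66, 2.66]. Speed limits (rad/s): [2.39, 2.39, 2.79, 3.14, 3.14, 3.14].

### API

Orientations are given as a rotation vector (axis times angle).
In Python, from plant import robot gives the robot as it stands. The module is installed in compiled form; this text tells all that it offers.
- The arm moves only by the tool move_arm, never from a script. Its argument "deltas" is one flat list of numbers, 7 for each row, row after row: the shift along the tool's x, y, z in m, then the turn, a rotation vector about the tool's x, y, z in rad, then the opening, from 0 (shut) to 1 (fully open). A call has 1 to 12 rows; each row is the pose to reach, as a shift and turn from the pose commanded when the call began, along the tool's axes at that moment; what a row does not reach only later rows make up. A row lasts 1/8 s, in which the tool goes at most 62.5 mm and 10.7 degrees, less where a joint would pass 70% of its speed; a pose out of reach is approached as far as the arm can. A call with a gripper value outside its range is refused whole. The fingers move at their own pace and stop on an object; "squeeze" is the grip in N (left out, the last holds). Time passes only in rows, so rows that repeat a pose let the fingers close. It gives the time, the measured TCP pose, the force, the opening and the grip force at its end, in the units of the state.
- robot.read_state(): the state, without advancing time (a new reading comes with each control period).
- robot.read_camera(name): name is "scene" or "top"; returns (picture, depth): 420x560x3 uint8, red, green, blue; 420x560 float32, m along the optical axis (not along the pixel's ray), 0 where there is no reading.
- robot.camera_model(name): a dict with "K" (3x3 intrinsics, pixels), "R" (3x3) and "t" (3): a world point X has camera coordinates R X + t. Camera axes: x right, y down, z forward; pixel columns grow to the right and rows downward; lengths in m; the calibration is good to about 2 mm. A picture is of the moment at which its call begins. camera_model takes no time and is no camera call.
- robot.close_job(): hands the job in; it is judged then, once.
Trained networks look in the newest picture that a camera, given by its name, has taken for a name from the list of things; names that differ only in an ending like _2 or _b are one class to them, and where a whole thing is asked for, a point or a joint stands for the part that bears it (a point fixed in the world has none). Each returns a list of dicts, best first, with "confidence" (0 to 1); they miss things now and then, are a little off and sometimes report something else, mostly with a low value. They report only what shows in the picture. A call takes as long as a camera call. They do not tell look-alikes from the thing itself.
- robot.recognise(camera, label): "uv" ([column, row] in pixels, amid what is visible of it).
The state is a dict: "t": time; "q": joint angles; "dq": joint speeds; "joint_torque": joint torques, N m; "tool_pos": TCP position; "orientation": TCP orientation; "force": force on the tool from outside, world axes, zero at the start; "wrist_torque": the same for the moment, N m; "opening": finger opening in m; "gripper_force": force on a finger pad.
Only numpy, scipy, OpenCV 4.12 (cv2) and the standard library are available. Lean on these libraries where they do the work, as an engineer would, in place of code of your own. Each camera call takes 0.05 s, during which the arm holds its last target. There are 200 camera calls.

### The job

Press the blue parts pot straight down onto the square tapered spigot of the bench stand until it is fully home on the stand and stays there by itself. Then take the notched tray by its yellow handle, hold its open corner over the pot and tip it so that all five brass spacers slide out through the corner into the pot, and put the empty tray back down flat on the bench. Do not grip the spacers with the fingers, and leave the fan, bottle, spool and screwdriver where they are.

Things in the scene. Friction and masses are not known exactly. Their poses are not given: they have to be found in the camera images.
- stand: Fixed aluminium base 96 x 96 mm, 12 mm thick, with a square spigot in its middle, 28 mm tall above the base, parallel to its sides. The spigot's four brass faces taper from 38 mm across, 10 mm above the base, to 30 mm at 21 mm and 20 mm at the top; they are sprung and give way inward as the pot is pressed on. Origin: centre of the underside; z up, x and y along the sides.
- spigot_top (a point): Centre of the spigot's top, 40 mm above the stand's origin.
- pot: Loose blue square pot, 58 x 58 mm, 70 mm tall, 90 g; open top 52 x 52 mm inside, inner floor 33 mm up; in its underside a square socket 35.4 mm wide, 30 mm deep, fits the spigot at any quarter turn. Laid on, it rests about 14 mm too high; a push of 8 to 15 N sends it home, underside on the base's top, 12 mm above the stand's origin. Origin: centre of underside; z up, x, y along sides.
- pot_mouth (a point): Centre of the pot's mouth, level with its rim, 70 mm above the pot's origin.
- tray: Loose aluminium tray 120 x 120 mm, 160 g, floor 3 mm thick, walls 14 mm high. At one corner both walls stop 21 mm short: a gap 30 mm wide. At the opposite corner stands a yellow handle plate, 10 mm thick along x, 36 mm wide along y, top 51 mm above the underside. Origin: centre of underside; z up, x along the diagonal to the open corner. Spacers slide from 0.25 rad of tilt, all leave by 0.6 to 0.8.
- tray_tip (a point): The floor's bare tip at the open corner, on the floor's upper face: 85 mm from the tray's origin along its x, 3 mm above the underside.
- tray_grip (a point): Point on the yellow handle's middle, 36 mm above the tray's underside, 66 mm from the origin along the tray's -x. Pinch the handle here with the fingers closing along the tray's x.
- spacer0_center (a point): Centre of a loose brass spacer, a solid cylinder 12 mm in diameter and 10 mm tall, 11 g, standing in the tray at the start.
- spacer1_center (a point): Centre of a loose brass spacer, a solid cylinder 12 mm in diameter and 10 mm tall, 11 g, standing in the tray at the start.
- spacer2_center (a point): Centre of a loose brass spacer, a solid cylinder 12 mm in diameter and 10 mm tall, 11 g, standing in the tray at the start.
- spacer3_center (a point): Centre of a loose brass spacer, a solid cylinder 12 mm in diameter and 10 mm tall, 11 g, standing in the tray at the start.
- spacer4_center (a point): Centre of a loose brass spacer, a solid cylinder 12 mm in diameter and 10 mm tall, 11 g, standing in the tray at the start.
- fan: Bystander: black computer fan lying flat, 80 x 80 x 25 mm. Origin: centre of its underside.
- bottle: Bystander: white bottle with a red cap, 48 mm in diameter, 140 mm tall, upright. Origin: centre of its underside; z up.
- spool: Bystander: grey solder spool standing on end, 56 mm in diameter, 50 mm tall. Origin: centre of its underside.
- driver: Bystander: screwdriver with an orange handle lying flat, 130 mm long. Its x runs along it towards the blade.
Things that resemble listed ones, but are neither listed nor needed, are in the scene too. There is more than one size of the pot; the job needs the middle-sized.

How it is judged:
On the way, in this order (a step that is already met when the one before it is completed fails the run):
1. the pot is pressed fully home on the stand's spigot (within 3 mm) (horizontal distance between pot and stand below 0.004 m and z of pot in the frame of stand below 0.015 m and angle between pot's own z axis and vertical below 0.06 rad), for 0.3 s.
2. the tray is tipped (at least 0.35 rad) with its open corner low over the pot's mouth and its handle end raised (angle between tray's own z axis and vertical above 0.35 rad and horizontal distance between tray_tip and pot_mouth below 0.05 m and z of tray_tip in the frame of pot between 0.04 and 0.13 m and z of tray_grip in the frame of pot above 0.12 m), for 0.2 s.
At the end, for the whole second after the job is handed in: The pot sits home on the stand (underside within 3 mm of the base's top, within 4 mm of its centre, upright within 0.06 rad), the centres of all five spacers lie inside the pot below its rim, and the tray lies flat on the bench (within 5 mm and 0.06 rad), everything at rest and released (all of step 1 and x of spacer0_center in the frame of pot between -0.027 and 0.027 m and y of spacer0_center in the frame of pot between -0.027 and 0.027 m and z of spacer0_center in the frame of pot between 0.025 and 0.07 m and x of spacer1_center in the frame of pot between -0.027 and 0.027 m and y of spacer1_center in the frame of pot between -0.027 and 0.027 m and z of spacer1_center in the frame of pot between 0.025 and 0.07 m and x of spacer2_center in the frame of pot between -0.027 and 0.027 m and y of spacer2_center in the frame of pot between -0.027 and 0.027 m and z of spacer2_center in the frame of pot between 0.025 and 0.07 m and x of spacer3_center in the frame of pot between -0.027 and 0.027 m and y of spacer3_center in the frame of pot between -0.027 and 0.027 m and z of spacer3_center in the frame of pot between 0.025 and 0.07 m and x of spacer4_center in the frame of pot between -0.027 and 0.027 m and y of spacer4_center in the frame of pot between -0.027 and 0.027 m and z of spacer4_center in the frame of pot between 0.025 and 0.07 m and height (world z) of tray between -0.005 and 0.005 m and angle between tray's own z axis and vertical below 0.06 rad and linear speed of each of tray, pot below 0.02 m/s); the robot touches nothing.
It fails at once if a bystander is shoved by more than 25 mm or the bottle is knocked over (distance of any of fan, bottle, spool, driver from where it was at the start of the episode above 0.025 m or angle between bottle's own z axis and vertical above 0.5 rad).
It fails at once if a spacer is gripped with the fingers (contact force between the fingers and spacer0 above 3 N or contact force between the fingers and spacer1 above 3 N or contact force between the fingers and spacer2 above 3 N or contact force between the fingers and spacer3 above 3 N or contact force between the fingers and spacer4 above 3 N).
It also fails if it takes over 72 s, if anything falls off the work surface, if the arm or the gripper's body presses on something with over 40 N, if the wrist force passes 120 N, or if a joint passes its speed limit or range.

## Working session

There is one attempt and no reset: what is moved stays moved. The work goes in short steps, Python scripts to look and compute and a tool call to move; the robot and the scene stay as the last step left them, time stands still between calls to the robot, and variables do not carry over. Pictures are saved under pics/ and viewed, at most 10 in all, crops included, and the job is handed in when it is done.

Besides the shell and the picture viewer there is one more tool, called by a JSON object that holds its "name" and its "arguments". move_arm: Moves the arm, as the interface text tells. Its arguments: {"type":"object","properties":{"deltas":{"type":"array","items":{"type":"number"}},"squeeze":{"type":"number"}},"required":["deltas"]}

```bash
mkdir -p pics; cat > h.py <<'E'
import numpy as np, cv2
from plant import robot
from scipy.spatial.transform import Rotation as Ro
def cloud(cam):
    im,d=robot.read_camera(cam); m=robot.camera_model(cam)
    K,R,t=[np.array(m[k]) for k in('K','R','t')]
    v,u=np.mgrid[:420,:560]
    P=np.stack([(u-K[0,2])/K[0,0]*d,(v-K[1,2])/K[1,1]*d,d],-1)
    return im,d,(P-t.ravel())@R
def save(im,n): cv2.imwrite('pics/'+n,im[...,::-1])
def local(target,rotworld=None):
    s=robot.read_state();R=Ro.from_rotvec(s['orientation'])
    return R.inv().apply(np.array(target)-s['tool_pos'])
E
python3 - <<'E'
from h import *
for c in('top','scene'):
    im,d,P=cloud(c); save(im,c+'0.png'); np.savez(c+'0.npz',im=im,d=d,P=P)
    for l in('stand','pot','tray','tray_grip','spacer0_center','fan','bottle','spool','driver'):
        for r in robot.recognise(c,l):
            u,v=map(int,r['uv']); print(c,l,round(r['confidence'],2),(u,v),P[v,u].round(3))
s=robot.read_state();print(s)
print(Ro.from_rotvec(s['orientation']).as_matrix().round(3), robot.tips_ahead)
E
```

```text
top stand 0.98 (408, 238) [ 0.465 -0.319  0.044]
top stand 0.41 (361, 137) [ 0.719 -0.19   0.093]
top pot 0.76 (147, 211) [0.523 0.365 0.029]
top pot 0.56 (107, 184) [0.59  0.471 0.044]
top pot 0.55 (162, 250) [0.421 0.32  0.025]
top tray 0.86 (291, 221) [ 0.509 -0.016 -0.   ]
top tray_grip 0.79 (293, 218) [ 0.517 -0.021  0.001]
top tray_grip 0.7 (328, 263) [ 0.398 -0.115  0.015]
top fan 0.76 (220, 141) [0.721 0.182 0.023]
top bottle 0.91 (362, 136) [ 0.72  -0.192  0.098]
top spool 0.83 (234, 278) [0.353 0.128 0.05 ]
top spool 0.49 (147, 212) [0.52  0.365 0.031]
top spool 0.32 (294, 220) [ 0.511 -0.024  0.002]
top driver 0.58 (329, 264) [ 0.395 -0.117  0.023]
scene stand 0.59 (165, 186) [ 0.468 -0.316  0.013]
scene pot 0.91 (454, 274) [0.634 0.462 0.09 ]
scene pot 0.79 (392, 217) [0.436 0.316 0.045]
scene pot 0.59 (403, 243) [0.547 0.354 0.066]
scene tray 0.7 (252, 216) [ 0.513 -0.028  0.015]
scene tray 0.49 (402, 244) [0.545 0.353 0.06 ]
scene tray_grip 0.78 (252, 217) [ 0.514 -0.027  0.012]
scene fan 0.61 (302, 296) [0.736 0.178 0.025]
scene bottle 0.69 (142, 242) [ 0.751 -0.193  0
[... 159 characters left out ...]
01,  1.48822432e+00, -1.03533660e-05,
        1.52299531e+00, -8.53978162e-02]), 'dq': array([-0.00068595, -0.00084741,  0.00038015,  0.00063585, -0.00111778,
        0.00079905]), 'joint_torque': array([-8.57877858e-04, -5.59768510e+01, -4.92066336e+01,  7.65168644e-02,
        2.24006607e-02, -8.13074757e-05]), 'tool_pos': array([0.18234937, 0.57161268, 0.19102148]), 'orientation': array([ 4.83192621e-01,  3.10420801e+00, -4.59513605e-05]), 'force': array([-0.71058275, -0.17319967, -0.31058381]), 'wrist_torque': array([-0.01521148,  0.01047904, -0.00328108]), 'gripper_force': 0.0, 'opening': 0.09313607118236474}
[[-0.953  0.304 -0.   ]
 [ 0.304  0.953 -0.   ]
 [-0.    -0.    -1.   ]] 0.011
```

```bash
python3 - <<'E'
import cv2
a=cv2.imread('pics/top0.png')
cv2.imwrite('pics/top0b.png',cv2.resize(a[90:330,60:460],(800,480),interpolation=cv2.INTER_CUBIC))
E
```

```text
(no output)
```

View pics/top0b.png

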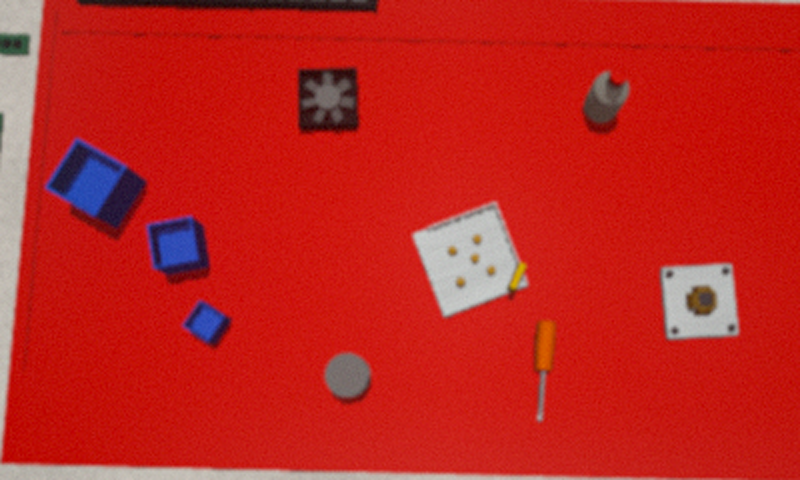

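View pics/scene0.png

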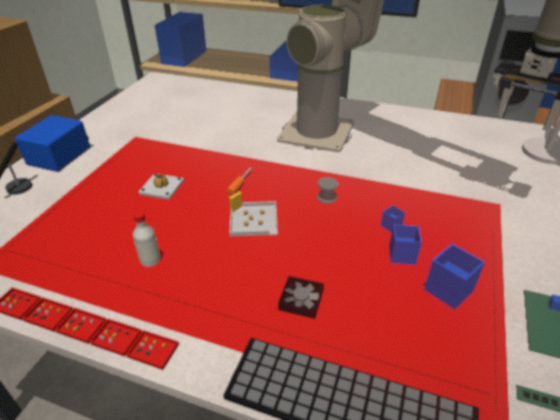

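The top view shows the three blue pots at crop left, with the middle-sized one at full-frame (147,211). The tray is near (294,220), with its handle at the lower right and the open corner opposite. The stand is at (408,238). The scene view agrees. Next I'll measure exact poses.

```bash
cat >> h.py <<'E'
def rect(Q):
    (c,sz,a)=cv2.minAreaRect((Q[:,:2]*1000).astype(np.float32)); return np.round(c,1),np.round(sz,1),round(a,1)
E
python3 - <<'E'
from h import *
for c in('top','scene'):
    z=np.load(c+'0.npz'); im=z['im'].astype(int);P=z['P'];r,g,b=im[...,0],im[...,1],im[...,2]
    print(c)
    blue=(b>r+40)&(P[...,2]>-.01)&(P[...,0]>.3)&(P[...,0]<.75)&(abs(P[...,1])<.6)
    n,L,st,ce=cv2.connectedComponentsWithStats(blue.astype(np.uint8))
    for i in range(1,n):
        if st[i,4]<40: continue
        Q=P[L==i]; zt=np.percentile(Q[:,2],97); T=Q[Q[:,2]>zt-.008]; print('blue',ce[i].round(),st[i,4],'ztop',zt.round(3),rect(T))
    notred=(abs(r-g)<60)&(g>100)
    for nm,(x,y) in dict(stand=(.465,-.319),tray=(.509,-.01)).items():
        m=notred&(abs(P[...,0]-x)<.1)&(abs(P[...,1]-y)<.1)
        n,L,st,ce=cv2.connectedComponentsWithStats(m.astype(np.uint8)); i=1+st[1:,4].argmax()
        Q=P[L==i];print(nm,st[i,4],rect(Q[Q[:,2]<.06]),np.percentile(Q[:,2],[2,50,98]).round(3))
    near=lambda x,y,R:np.hypot(P[...,0]-x,P[...,1]-y)<R
    q=P[near(.465,-.319,.03)&(P[...,2]>.030)];print('spigot',len(q),q.mean(0).round(4),q[:,2].max())
    yel=(r>130)&(g>110)&(b<80)&near(.45,-.1,.1)
    q=P[yel];print('yellow',len(q),np.median(q,0).round(4),rect(q),q[:,2].max().round(3)); q=q[q[:,2]>.038]; print(len(q),rect(q) if len(q) else'')
    og=(r>150)&(g>50)&(g<130)&(b<60)&near(.4,-.12,.08); q=P[og&(P[...,2]>.008)]
    if len(q): print('orange',q.mean(0).round(3),rect(q),q[:,2].max())
    br=(r-b>60)&(g-b>30)&near(.51,-.01,.08); 
    n,L,st,ce=cv2.connectedComponentsWithStats(br.astype(np.uint8))
    for i in range(1,n):
        if st[i,4]>3: print('brass',st[i,4],np.median(P[L==i],0).round(3))
E
```

```text
top
blue [105. 180.] 687 ztop 0.093 (array([480.8, 258.7]), array([551.2,  73. ]), 61.3)
blue [147. 212.] 425 ztop 0.072 (array([450.2, 200.3]), array([414. ,  74.3]), 67.0)
blue [163. 251.] 202 ztop 0.049 (array([368.2, 178. ]), array([311.7,  41. ]), 70.3)
stand 1107 (array([ 463.1, -331.5]), array([95.7, 96.4]), 4.8) [0.006 0.012 0.026]
tray 2007 (array([512. , -24.7]), array([121.1, 120.1]), 21.7) [-0.003  0.003  0.049]
spigot 130 [ 0.4632 -0.3306  0.0378] 0.04409192385624103
yellow 69 [ 0.4902 -0.0826  0.05  ] (array([494.3, -53.2]), array([81.7, 38.2]), 83.3) 0.058
50 (array([487. , -85.7]), array([ 9.6, 33.7]), 67.3)
orange [ 0.4   -0.125  0.023] (array([ 400. , -125.7]), array([22.8, 63.7]), 85.7) 0.030095646411188993
brass 9 [ 0.54  -0.034  0.011]
brass 10 [ 0.523 -0.002  0.011]
brass 10 [ 0.514 -0.032  0.01 ]
brass 29 [ 0.485 -0.082  0.051]
brass 10 [ 0.498 -0.053  0.014]
brass 11 [ 0.483 -0.013  0.013]
scene
blue [403. 238.] 1084 ztop 0.072 (array([516.6, 355.3]), array([60.2, 55.9]), 13.0)
blue [453. 275.] 2136 ztop 0.093 (array([595.7, 467.4]), array([73.5, 77. ]), 61.6)
stand 634 (array([ 467.2, -330.1]), array([94.1, 96. ]), 4.5) [0.006 0.014 0.04 ]
tray 1565 (array([511.9, -24.7]), array([124.6, 119.9]), 21.7) [0.002 0.006 0.048]
spigot 94 [ 0.468  -0.3288  0.0378] 0.04406291509841038
yellow 81 [ 0.4868 -0.0865  0.0476] (array([463.2, -85.3]), array([157.3,  69.4]), 47.7) 0.055
51 (array([487.1, -85.6]), array([10.6, 36.4]), 67.4)
orange [ 0.408 -0.123  0.023] (array([ 424.4, -118.6]), array([108.8,  40.1]), 16.8) 0.052680171761336055
brass 143 [ 0.488 -0.083  0.033]
brass 7 [ 0.501 -0.052  0.013]
brass 7 [ 0.485 -0.012  0.015]
brass 7 [ 0.519 -0.031  0.015]
brass 9 [ 0.542 -0.033  0.013]
brass 8 [ 0.525 -0.001  0.014]
```

```bash
python3 - <<'E'
from h import *
for c in('top','scene'):
    z=np.load(c+'0.npz'); im=z['im'].astype(int);P=z['P'];d=z['d']
    b=(im[...,2]>im[...,0]+40)&(d>0)
    for x,y,zt in((.517,.356,.07),(.42,.32,.048),(.596,.467,.093)):
        k=b&(np.hypot(P[...,0]-x,P[...,1]-y)<.06)&(abs(P[...,2]-zt)<.008)
        k=k.astype(np.uint8); n,L,st,ce=cv2.connectedComponentsWithStats(k,connectivity=8)
        Q=P[k>0]; print(c,len(Q),rect(Q))
    k=b&(np.hypot(P[...,0]-.517,P[...,1]-.356)<.04)&(P[...,2]>.02)&(P[...,2]<.045); print('floor',P[k].mean(0))
E
```

```text
top 106 (array([516.9, 356. ]), array([56.8, 58. ]), 11.5)
top 29 (array([416.3, 311.9]), array([29.3, 37.8]), 55.5)
top 172 (array([594.5, 466.4]), array([76.8, 73.3]), 61.9)
floor [0.52020332 0.36287618 0.03302849]
scene 209 (array([516.7, 355.3]), array([60.4, 55.8]), 13.1)
scene 80 (array([420.1, 316.5]), array([39.1, 41.3]), 61.5)
scene 345 (array([595.7, 467.4]), array([73.5, 77. ]), 61.6)
floor [0.52444632 0.36013395 0.03415593]
```

```bash
cat >> h.py <<'E'
def toolR(yawy):  # tool down, closing axis at yaw (deg)
    a=np.radians(yawy); y=np.array([np.cos(a),np.sin(a),0]); z=np.array([0,0,-1.]); return Ro.from_matrix(np.c_[np.cross(y,z),y,z])
def go(pos,R):
    s=robot.read_state(); R0=Ro.from_rotvec(s['orientation'])
    print(np.r_[R0.inv().apply(np.array(pos)-s['tool_pos']),(R0.inv()*R).as_rotvec()].round(4))
E
python3 -c "
from h import *
go([.517,.356,.15],toolR(102.3)); go([.517,.356,.04],toolR(102.3))"
```

```text
[-0.3844 -0.1037  0.041  -0.      0.     -0.5235]
[-0.3844 -0.1037  0.151  -0.      0.     -0.5235]
```

{"name": "move_arm", "arguments": {"deltas": [-0.055,-0.015,0.006,0,0,-0.075,1,-0.11,-0.03,0.012,0,0,-0.15,1,-0.165,-0.045,0.018,0,0,-0.225,1,-0.22,-0.059,0.024,0,0,-0.3,1,-0.275,-0.074,0.03,0,0,-0.375,1,-0.33,-0.089,0.036,0,0,-0.45,1,-0.384,-0.104,0.041,0,0,-0.524,1,-0.384,-0.104,0.041,0,0,-0.524,1,-0.384,-0.104,0.08,0,0,-0.524,1,-0.384,-0.104,0.12,0,0,-0.524,1,-0.384,-0.104,0.151,0,0,-0.524,1,-0.384,-0.104,0.151,0,0,-0.524,1], "squeeze": 40}}

```text
t: 2.5
tool_pos: [0.5133, 0.3552, 0.0369]
orientation: [0.337, -3.118, 0.004]
force: [-0.5, 1.0, -0.2]
opening: 0.0929
gripper_force: 0.0
```

{"name": "move_arm", "arguments": {"deltas": [0,0,0,0,0,0,0.3,0,0,0,0,0,0,0.3,0,0,0,0,0,0,0.3,0,0,0,0,0,0,0.3,0,0,0,0,0,0,0.3,0,0,0,0,0,0,0.3]}}

```text
t: 3.25
tool_pos: [0.517, 0.3563, 0.0408]
orientation: [-0.337, 3.122, 0.001]
force: [0.1, 1.5, 3.8]
opening: 0.0559
gripper_force: 40.0
```

```bash
python3 -c "
from h import *
go([.517,.356,.14],toolR(102.3)); go([.4645,-.3305,.14],toolR(4.7)); go([.4645,-.3305,.095],toolR(4.7))"
```

```text
[-0.     -0.0002 -0.0992  0.0007  0.0012  0.0006]
[ 1.979e-01 -6.597e-01 -9.990e-02  1.500e-03  3.000e-04  1.704e+00]
[ 1.979e-01 -6.597e-01 -5.490e-02  1.500e-03  3.000e-04  1.704e+00]
```

{"name": "move_arm", "arguments": {"deltas": [0,0,-0.03,0,0,0,0.3,0,0,-0.07,0,0,0,0.3,0,0,-0.1,0,0,0,0.3,0,0,-0.1,0,0,0,0.3]}}

```text
t: 3.75
tool_pos: [0.5182, 0.3566, 0.1428]
orientation: [-0.337, 3.119, 0.003]
force: [0.5, 0.5, -1.5]
opening: 0.0563
gripper_force: 40.0
```

```bash
python3 -c "
from h import *
go([.4645,-.3305,.14],toolR(4.7))"
```

```text
[ 1.9910e-01 -6.5980e-01  1.1000e-03  4.9000e-03  2.4000e-03  1.7038e+00]
```

{"name": "move_arm", "arguments": {"deltas": [0.0165,-0.055,0,0,0,0.142,0.3,0.033,-0.11,0,0,0,0.284,0.3,0.0495,-0.165,0,0,0,0.426,0.3,0.066,-0.22,0,0,0,0.568,0.3,0.0825,-0.275,0,0,0,0.71,0.3,0.099,-0.33,0,0,0,0.852,0.3,0.1155,-0.385,0,0,0,0.994,0.3,0.132,-0.44,0,0,0,1.136,0.3,0.1485,-0.495,0,0,0,1.278,0.3,0.165,-0.55,0,0,0,1.42,0.3,0.1815,-0.605,0,0,0,1.562,0.3,0.198,-0.66,0,0,0,1.704,0.3]}}

```text
t: 5.25
tool_pos: [0.4626, -0.3324, 0.1376]
orientation: [-2.132, -2.303, 0.0]
force: [1.2, -0.3, -1.3]
opening: 0.0562
gripper_force: 40.0
```

{"name": "move_arm", "arguments": {"deltas": [0,0,0,0,0,0,0.3,0,0,0,0,0,0,0.3,0,0,0,0,0,0,0.3,0,0,0,0,0,0,0.3]}}

```text
t: 5.75
tool_pos: [0.4644, -0.33, 0.14]
orientation: [-2.126, -2.313, -0.0]
force: [1.0, 0.8, -0.3]
opening: 0.0564
gripper_force: 40.0
```

```bash
python3 - <<'E'
from h import *
go([.4645,-.3305,.08],toolR(4.7)); print(robot.read_state()['force'])
for c in('top','scene'):
    im,d,P=cloud(c); save(im,c+'1.png'); im=im.astype(int)
    b=(im[...,2]>im[...,0]+40)&(d>0)&(np.hypot(P[...,0]-.465,P[...,1]+.33)<.07)&(P[...,2]>.06)
    Q=P[b]; print(c,len(Q)); 
    if len(Q): print(rect(Q[Q[:,2]>np.percentile(Q[:,2],97)-.008]),Q[:,2].max(),rect(Q))
E
```

```text
[-0.0005  0.0001  0.06    0.     -0.0001  0.002 ]
[ 1.02653694  0.77242569 -0.33684245]
top 104
(array([ 470.3, -301.9]), array([30.7,  3.3]), 4.4) 0.17343945943059078 (array([ 475.6, -318.5]), array([30.9, 42.3]), 16.6)
scene 663
(array([ 466., -327.]), array([61.1, 54. ]), 6.4) 0.173118665879134 (array([ 466. , -328.2]), array([66.5, 58. ]), 6.7)
```

{"name": "move_arm", "arguments": {"deltas": [0,0,0.03,0,0,0,0.3,0,0,0.055,0,0,0,0.3,0,0,0.066,0,0,0,0.3,0,0,0.07,0,0,0,0.3,0,0,0.074,0,0,0,0.3,0,0,0.074,0,0,0,0.3]}}

```text
t: 6.6
tool_pos: [0.4641, -0.3316, 0.0667]
orientation: [2.128, 2.31, -0.001]
force: [-2.9, -0.3, 0.4]
opening: 0.0565
gripper_force: 40.0
```

{"name": "move_arm", "arguments": {"deltas": [0,0,0.003,0,0,0,0.3,0,0,0.006,0,0,0,0.3,0,0,0.009,0,0,0,0.3,0,0,0.012,0,0,0,0.3,0,0,0.014,0,0,0,0.3,0,0,0.014,0,0,0,0.3]}}

```text
t: 7.35
tool_pos: [0.4642, -0.332, 0.0526]
orientation: [2.128, 2.31, -0.001]
force: [-5.6, -1.9, 6.7]
opening: 0.0565
gripper_force: 40.0
```

{"name": "move_arm", "arguments": {"deltas": [0,0,0.001,0,0,0,0.3,0,0,0.002,0,0,0,0.3,0,0,0.002,0,0,0,0.3]}}

```text
t: 7.72
tool_pos: [0.4646, -0.3324, 0.0523]
orientation: [2.127, 2.309, -0.001]
force: [-8.6, 0.7, 18.4]
opening: 0.0562
gripper_force: 40.0
```

{"name": "move_arm", "arguments": {"deltas": [0,0,0,0,0,0,1,0,0,0,0,0,0,1,0,0,0,0,0,0,1,0,0,0,0,0,0,1,0,0,-0.05,0,0,0,1,0,0,-0.11,0,0,0,1,0,0,-0.16,0,0,0,1,0,0,-0.16,0,0,0,1]}}

```text
t: 8.72
tool_pos: [0.4666, -0.3332, 0.216]
orientation: [2.122, 2.304, 0.001]
force: [0.7, 0.3, 0.4]
opening: 0.0929
gripper_force: 0.0
```

```bash
python3 - <<'E'
from h import *
# tray grasp: tool y = -tray x (yaw 67-180=-113); move clear of stand
go([.487,-.0856,.20],toolR(-113));go([.487,-.0856,.10],toolR(-113));go([.487,-.0856,.030],toolR(-113)); print(robot.read_state()['q'].round(2))
im,d,P=cloud('scene'); save(im[130:310,80:320].repeat(3,0).repeat(3,1),'scene2.png'); im=im.astype(int)
b=(im[...,2]>im[...,0]+40)&(d>0)&(np.hypot(P[...,0]-.465,P[...,1]+.33)<.07)&(P[...,2]>.0)
Q=P[b]; print(len(Q),rect(Q[Q[:,2]>np.percentile(Q[:,2],97)-.008]),np.percentile(Q[:,2],[1,97,99]),rect(Q))
E
```

```text
[ 0.2452  0.0406  0.0146  0.0114 -0.0029  2.0543]
[ 0.2459  0.0399  0.1146  0.0114 -0.0029  2.0543]
[ 0.2464  0.0394  0.1846  0.0114 -0.0029  2.0543]
[-0.71  0.04  1.54  0.    1.55 -0.79]
697 (array([ 467.5, -330.4]), array([64.8, 56.6]), 7.0) [0.01566698 0.08377655 0.08539429] (array([ 466.1, -332. ]), array([66.4, 61.3]), 5.1)
```

{"name": "move_arm", "arguments": {"deltas": [0.0205,0.0035,0.001,0,0,0.171,0.4,0.041,0.007,0.002,0,0,0.342,0.4,0.0615,0.0105,0.004,0,0,0.513,0.4,0.082,0.0135,0.005,0,0,0.684,0.4,0.1025,0.017,0.006,0,0,0.855,0.4,0.123,0.02,0.007,0,0,1.026,0.4,0.143,0.024,0.008,0,0,1.198,0.4,0.164,0.027,0.01,0,0,1.369,0.4,0.1845,0.03,0.011,0,0,1.54,0.4,0.205,0.034,0.012,0,0,1.711,0.4,0.225,0.037,0.013,0,0,1.882,0.4,0.245,0.04,0.014,0,0,2.054,0.4]}}

```text
t: 10.28
tool_pos: [0.4827, -0.0827, 0.1936]
orientation: [-3.076, 0.635, 0.006]
force: [0.8, -0.2, -0.6]
opening: 0.0375
gripper_force: 0.0
```

{"name": "move_arm", "arguments": {"deltas": [0,0,0.05,0,0,0,0.4,0,0,0.1,0,0,0,0.4,0,0,0.1,0,0,0,0.4,0,0,0.1,0,0,0,0.4]}}

```text
t: 10.78
tool_pos: [0.484, -0.0838, 0.0968]
orientation: [-3.079, 0.626, 0.0]
force: [0.5, -0.0, 0.5]
opening: 0.0375
gripper_force: 0.0
```

```bash
python3 - <<'E'
from h import *
go([.487,-.0856,.030],toolR(-113)); s=robot.read_state(); print(s['q'].round(2),s['tool_pos'],s['opening'])
E
```

```text
[ 0.0034  0.0005  0.0668 -0.      0.0001  0.0001]
[-0.28 -0.1   1.9   0.    1.35  1.7 ] [ 0.48403656 -0.08383021  0.09681931] 0.03749344260179489
```

View pics/scene2.png

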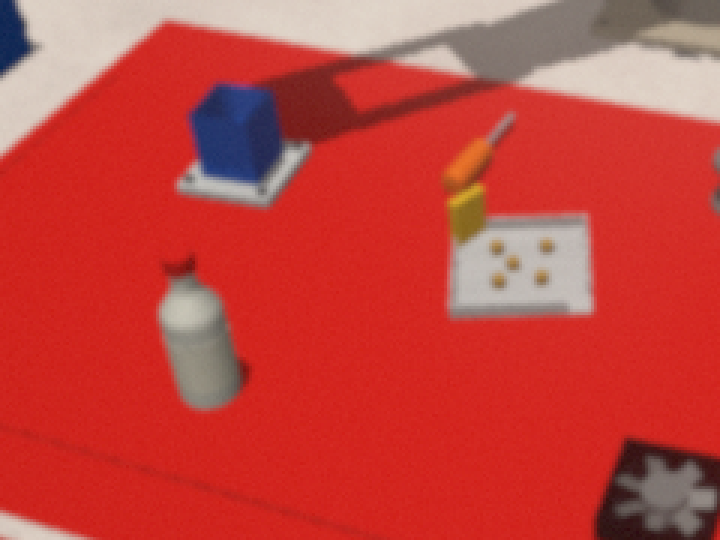

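The crop shows the pot upright and seated on the stand at about (235,135). The tray's open corner is at (590,310), opposite the yellow handle at (467,213), as I assumed. Now I'll grip the handle.

{"name": "move_arm", "arguments": {"deltas": [0.003,0,0.03,0,0,0,0.4,0.003,0,0.055,0,0,0,0.4,0.003,0,0.067,0,0,0,0.4,0.003,0,0.067,0,0,0,0.4,0.003,0,0.067,0,0,0,0,0.003,0,0.067,0,0,0,0,0.003,0,0.067,0,0,0,0,0.003,0,0.067,0,0,0,0], "squeeze": 50}}

```text
t: 11.78
tool_pos: [0.4867, -0.0849, 0.0293]
orientation: [3.079, -0.626, 0.0]
force: [0.2, 0.1, 0.5]
opening: 0.003
gripper_force: 0.0
```

```bash
python3 - <<'E'
from h import *
s=robot.read_state(); print(s['tool_pos'],s['opening'],s['gripper_force'])
# grasp z offset: TCP->tray frame
g0=np.array([-.066,0,s['tool_pos'][2]])   # TCP in tray frame
pot=np.array([.465,-.3315,.012])
def trayR(yaw,tilt): return Ro.from_euler('z',yaw,degrees=True)*Ro.from_euler('y',tilt)
T0=Ro.from_matrix(np.array([[0,-1,0],[-1,0,0],[0,0,-1.]]))  # tool axes in tray frame: x=-ty,y=-tx,z=-tz
yaw=145
for tilt,back,h in((0,.03,.18),(.2,.02,.14),(.75,.0,.115)):
    R=trayR(yaw,tilt); d=np.array([np.cos(np.radians(yaw)),np.sin(np.radians(yaw)),0])
    tip=pot-d*back+[0,0,h]
    o=tip-R.apply([.085,0,.003]); print('tilt',tilt,'TCP',(o+R.apply(g0)).round(3)); go(o+R.apply(g0),R*T0)
E
```

```text
[ 0.48674548 -0.08493859  0.02927563] 0.0029552896904952034 0.0
tilt 0 TCP [ 0.613 -0.435  0.218]
[ 2.5340e-01  2.7310e-01 -1.8890e-01  2.0000e-04 -3.0000e-04 -1.3611e+00]
tilt 0.2 TCP [ 0.598 -0.425  0.208]
[ 0.2355  0.2694 -0.1784 -0.1679  0.1358 -1.3563]
tilt 0.75 TCP [ 0.541 -0.385  0.249]
[ 0.1669  0.2547 -0.2198 -0.6283  0.5085 -1.2927]
```

```bash
python3 - <<'E'
from h import *
s=robot.read_state(); print(s['tool_pos'],s['opening'],s['gripper_force'])
a,d,P=cloud('top'); b,d2,P2=cloud('scene')
A=cv2.resize(a[150:300,210:370],(640,600)); B=cv2.resize(b[130:250,180:320],(700,600))
save(A[:,:],'t3.png'); save(B,'s3.png')
for im,P,d in((a,P,d),(b,P2,d2)):
    im=im.astype(int); r,g,bb=im[...,0],im[...,1],im[...,2]
    q=P[(r>130)&(g>110)&(bb<80)&(d>0)&(np.hypot(P[...,0]-.487,P[...,1]+.0856)<.06)]; print(len(q), rect(q) if len(q) else'',np.percentile(q[:,2],[2,50,98]) if len(q) else '')
E
```

```text
[ 0.48674548 -0.08493859  0.02927563] 0.0029552896904952034 0.0
0  
12 (array([505.4, -63.4]), array([62.6,  8.8]), 81.8) [0.00871843 0.0163219  0.0446559 ]
```

View pics/s3.png

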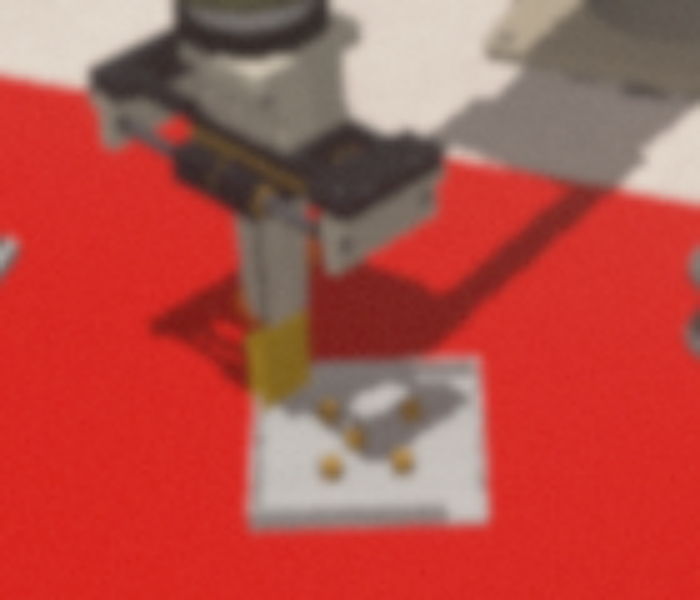

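View pics/t3.png

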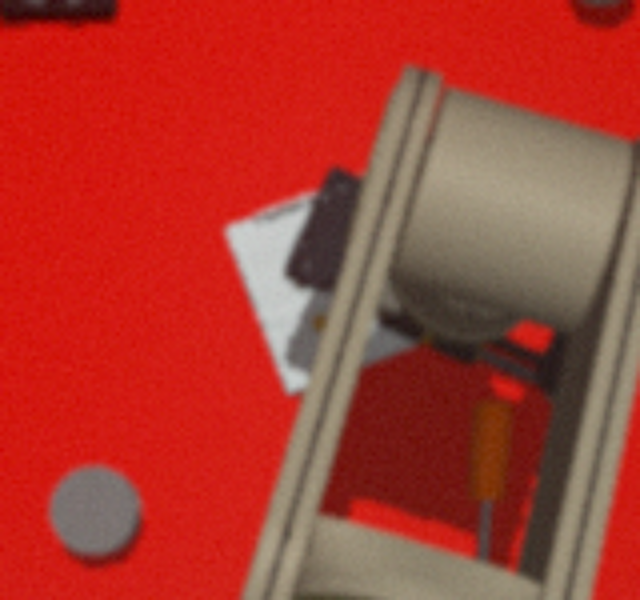

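```bash
python3 - <<'E'
from h import *
m=robot.camera_model('scene'); K,R,t=[np.array(m[k]) for k in('K','R','t')]; t=t.ravel()
print('cam pos',-R.T@t)
def pr(X): c=R@np.array(X)+t; p=K@c; return (p[:2]/p[2]).round(1)
print('tcp',pr([.4867,-.0849,.0293]),'platetop',pr([.487,-.0857,.051]),'tip',pr([.4867,-.0849,.018]))
im,d,P=cloud('scene')
for v in range(172,216,3):
    for u in(231,235,239): print((u,v),P[v,u].round(3),im[v,u],end=' ')
    print()
E
```

```text
cam pos [1.33983388 0.34695799 0.75386573]
tcp [235.7 201.4] platetop [234.8 194.8] tip [236.  204.7]
(231, 172) [ 0.529 -0.07   0.153] [85 64 48] (235, 172) [ 0.531 -0.058  0.157] [95 85 83] (239, 172) [ 0.532 -0.047  0.16 ] [110  92  90] 
(231, 175) [ 0.492 -0.089  0.116] [107  96  86] (235, 175) [ 0.501 -0.073  0.126] [122 111 100] (239, 175) [ 0.488 -0.069  0.118] [100  89  82] 
(231, 178) [ 0.495 -0.089  0.109] [111 101  91] (235, 178) [ 0.5   -0.075  0.116] [124 114 104] (239, 178) [ 0.489 -0.069  0.11 ] [125 112 101] 
(231, 181) [ 0.494 -0.09   0.099] [111  99  90] (235, 181) [ 0.502 -0.075  0.107] [121 111 100] (239, 181) [ 0.489 -0.07   0.1  ] [124 110 100] 
(231, 184) [ 0.492 -0.092  0.088] [113 100  92] (235, 184) [ 0.503 -0.075  0.099] [124 113 104] (239, 184) [ 0.488 -0.071  0.09 ] [121 109  99] 
(231, 187) [ 0.493 -0.092  0.079] [116 105  94] (235, 187) [ 0.501 -0.076  0.088] [123 110  99] (239, 187) [ 0.49  -0.07   0.082] [121 109  98] 
(231, 190) [ 0.493 -0.093  0.069] [118 102  92] (235, 190) [ 0.498 -0.078  0.076] [123 111 101] (239, 190) [ 0.485 -0.073  0.068] [120
[... 469 characters left out ...]
91  0.036] [144 108  29] (235, 202) [ 0.491 -0.085  0.03 ] [131 101  35] (239, 202) [ 0.479 -0.079  0.023] [127  97  30] 
(231, 205) [ 0.501 -0.093  0.025] [142 106  30] (235, 205) [ 0.496 -0.083  0.024] [129  99  30] (239, 205) [ 0.477 -0.081  0.011] [130 100  35] 
(231, 208) [ 0.504 -0.092  0.018] [157 116  63] (235, 208) [ 0.496 -0.084  0.014] [129 100  32] (239, 208) [ 0.48  -0.08   0.003] [121 102  80] 
(231, 211) [ 0.512 -0.089  0.014] [182 131 114] (235, 211) [ 0.498 -0.084  0.005] [157 144 132] (239, 211) [ 0.495 -0.073  0.006] [123 115 111] 
(231, 214) [ 0.528 -0.081  0.019] [185 142 138] (235, 214) [ 0.511 -0.078  0.006] [195 190 184] (239, 214) [ 0.507 -0.068  0.006] [185 182 176]
```

```bash
python3 - <<'E'
from h import *
s=robot.read_state(); print({k:np.round(v,4) for k,v in s.items()})
a=cv2.imread('pics/scene1.png'); cv2.imwrite('pics/s1c.png',cv2.resize(a[90:230,90:260],(728,600)))
im,d,P=cloud('top')
q=P[(d>0)&(np.hypot(P[...,0]-.487,P[...,1]+.085)<.12)&(P[...,2]>.06)&(P[...,2]<.3)]
print(np.histogram(q[:,2],np.arange(.06,.3,.01)))
E
```

```text
{'t': np.float64(11.925), 'q': array([-0.2766, -0.0127,  1.9444, -0.    ,  1.2099,  1.6954]), 'dq': array([-0.0005,  0.0005, -0.0003,  0.0005, -0.0004, -0.0022]), 'joint_torque': array([ 6.00000e-04, -4.39026e+01, -4.45417e+01,  4.70000e-03,
       -7.95000e-02, -0.00000e+00]), 'tool_pos': array([ 0.4866, -0.0849,  0.0291]), 'orientation': array([ 3.0786e+00, -6.2590e-01, -1.0000e-04]), 'force': array([ 0.0934, -0.2755,  0.3727]), 'wrist_torque': array([ 0.0072,  0.2082, -0.0053]), 'gripper_force': np.float64(0.0), 'opening': np.float64(0.0003)}
(array([  0,   0,   0,   0,   0,   0,   0,   0,   7,  81,  93,  52, 414,
         2,   0,   1,  14,  13,   0,   6,  24,  42,  27]), array([0.06, 0.07, 0.08, 0.09, 0.1 , 0.11, 0.12, 0.13, 0.14, 0.15, 0.16,
       0.17, 0.18, 0.19, 0.2 , 0.21, 0.22, 0.23, 0.24, 0.25, 0.26, 0.27,
       0.28, 0.29]))
```

View pics/s1c.png

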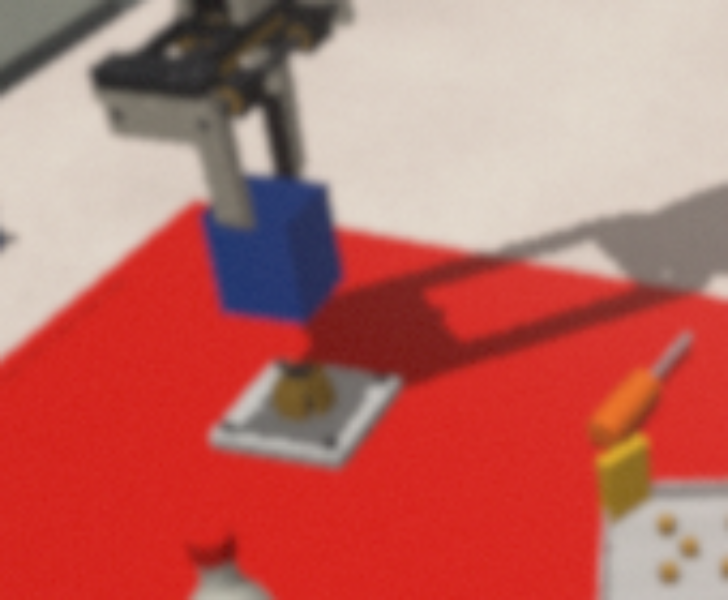

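{"name": "move_arm", "arguments": {"deltas": [0,0,-0.03,0,0,0,0,0,0,-0.07,0,0,0,0.4,0,0,-0.07,0,0,0,0.4,0,0,-0.07,0,0,0,0.4,0,0,-0.07,0,0,0,0.4,0,0,-0.07,0,0,0,0.4]}}

```text
t: 12.72
tool_pos: [0.4858, -0.0847, 0.0979]
orientation: [-3.078, 0.626, 0.003]
force: [0.0, 0.6, -0.2]
opening: 0.0372
gripper_force: 0.0
```

```bash
python3 - <<'E'
from h import *
s=robot.read_state(); print(s['tool_pos'],s['force'],s['opening'])
im,d,P=cloud('scene'); save(cv2.resize(im[110:240,180:310],(600,600)),'s4.png'); np.savez('s4.npz',P=P,d=d,im=im)
q=(d>0)&(np.hypot(P[...,0]-.487,P[...,1]+.085)<.05)&(P[...,2]>.03)&(P[...,2]<.2)
v,u=np.nonzero(q); 
for c in range(u.min(),u.max()+1,1):
    k=np.nonzero(q[:,c])[0]; 
    if len(k): print(c,[(int(vv),P[vv,c].round(3).tolist()) for vv in k[-1:]],len(k))
E
```

```text
[ 0.48580092 -0.08470863  0.09785116] [ 0.0476161   0.56850692 -0.21650478] 0.037182818343815545
219 [(145, [0.479, -0.122, 0.19])] 4
220 [(152, [0.481, -0.12, 0.172])] 10
221 [(159, [0.481, -0.119, 0.151])] 16
222 [(164, [0.48, -0.118, 0.136])] 21
223 [(166, [0.482, -0.115, 0.132])] 23
224 [(167, [0.483, -0.112, 0.13])] 24
225 [(168, [0.488, -0.107, 0.131])] 21
226 [(168, [0.484, -0.106, 0.129])] 20
227 [(168, [0.481, -0.105, 0.127])] 20
228 [(167, [0.482, -0.101, 0.132])] 18
229 [(201, [0.502, -0.097, 0.039])] 23
230 [(203, [0.503, -0.094, 0.033])] 14
231 [(204, [0.507, -0.089, 0.034])] 10
232 [(205, [0.506, -0.087, 0.031])] 11
233 [(204, [0.501, -0.086, 0.03])] 11
234 [(202, [0.496, -0.085, 0.034])] 10
235 [(202, [0.495, -0.083, 0.033])] 22
236 [(201, [0.489, -0.083, 0.033])] 34
237 [(201, [0.487, -0.081, 0.032])] 34
238 [(200, [0.482, -0.08, 0.031])] 33
239 [(199, [0.478, -0.079, 0.032])] 31
240 [(198, [0.477, -0.076, 0.036])] 29
241 [(172, [0.503, -0.055, 0.14])] 21
242 [(172, [0.493, -0.057, 0.133])] 20
243 [(171, [0.498, -0.052, 0.14])] 13
244 [(170, [0.492, -0.052, 0.139])] 12
```

View pics/s4.png

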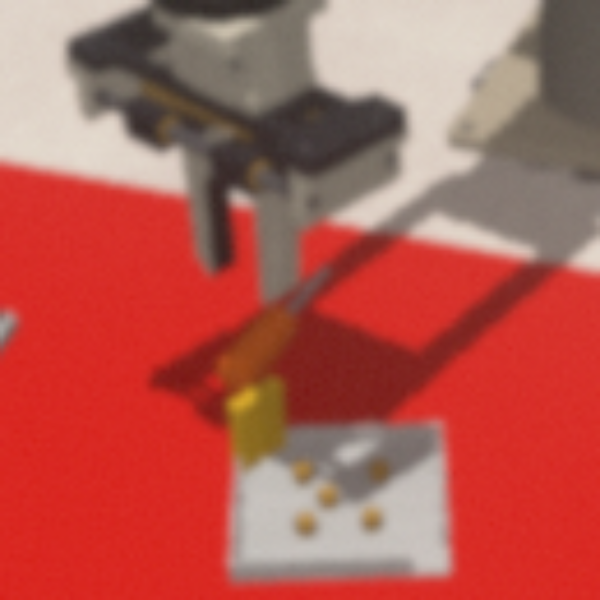

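```bash
python3 - <<'E'
from h import *
m=robot.camera_model('scene'); K,R,t=[np.array(m[k]) for k in('K','R','t')]; t=t.ravel()
def pr(X): c=R@np.array(X)+t; p=K@c; return (p[:2]/p[2]).round(1)
for z in(.13,.14,.15,.16,.17,.18): print(z,pr([.501,-.33,z]), 'pot bottom' ,pr([.493,-.33,.1]),'rim',pr([.493,-.33,.17]))
z=np.load('s4.npz');P=z['P'];im=z['im']
for v in range(128,174,3): print(v,[(u,P[v,u].round(3).tolist(),im[v,u].tolist()) for u in(225,241)])
E
```

```text
0.13 [146.7 156. ] pot bottom [150.4 164. ] rim [145.4 141.3]
0.14 [145.9 152.7] pot bottom [150.4 164. ] rim [145.4 141.3]
0.15 [145.2 149.4] pot bottom [150.4 164. ] rim [145.4 141.3]
0.16 [144.5 146.1] pot bottom [150.4 164. ] rim [145.4 141.3]
0.17 [143.7 142.8] pot bottom [150.4 164. ] rim [145.4 141.3]
0.18 [143.  139.4] pot bottom [150.4 164. ] rim [145.4 141.3]
128 [(225, [0.51, -0.085, 0.259], [123, 114, 105]), (241, [0.502, -0.048, 0.261], [124, 116, 105])]
131 [(225, [0.513, -0.084, 0.253], [84, 76, 70]), (241, [0.504, -0.048, 0.255], [107, 99, 91])]
134 [(225, [0.508, -0.087, 0.242], [85, 67, 49]), (241, [0.507, -0.047, 0.249], [63, 54, 53])]
137 [(225, [0.478, -0.104, 0.215], [95, 83, 71]), (241, [0.528, -0.037, 0.254], [65, 55, 56])]
140 [(225, [0.514, -0.086, 0.23], [106, 97, 90]), (241, [0.542, -0.031, 0.255], [67, 57, 55])]
143 [(225, [0.526, -0.08, 0.229], [77, 66, 65]), (241, [0.547, -0.029, 0.25], [59, 48, 45])]
146 [(225, [0.528, -0.08, 0.223], [97, 86, 81]), (241, [0.515, -0.045, 0.222], [68, 56, 53])]
149 [(225, [0.483, -0.104, 0.184], [76, 65, 60]), (241, [0.54, -0.033, 0.23], [88, 77, 76])]
152 [(225, [0.482, -0.105, 0.175], [76, 63, 58]), (241, [0.5, -0.053, 0.195], [105, 94, 88])]
155 [(225, [0.485, -0.104, 0.169], [83, 70, 62]), (241, [0.497, -0.055, 0.185], [123, 112, 103])]
158 [(225, [0.485, -0.106, 0.159], [92, 79, 72]), (241, [0.498, -0.055, 0.177], [123, 111, 101])]
161 [(225, [0.484, -0.107, 0.15], [96, 82, 77]), (241, [0.501, -0.054, 0.171], [122, 110, 101])]
164 [(225, [0.485, -0.107, 0.141], [104, 91, 83]), (241, [0.502, -0.055, 0.162], [123, 110, 100])]
167 [(225, [0.486, -0.107, 0.133], [126, 90, 82]), (241, [0.5, -0.056, 0.152], [122, 110, 100])]
170 [(225, [0.321, -0.196, 0.002], [203, 57, 50]), (241, [0.503, -0.055, 0.146], [123, 111, 101])]
173 [(225, [0.342, -0.186, 0.006], [216, 44, 37]), (241, [0.319, -0.144, 0.001], [121, 88, 79])]
```

The last crop shows the fingertips at world z≈0.128 while the reported TCP is at 0.098. The real tool therefore sits about 40 mm higher than reported, and the fingers closed above the handle. The tray hasn't moved. I'll go about 40 mm lower, slowly, and watch the force.

{"name": "move_arm", "arguments": {"deltas": [0,0,0.04,0,0,0,0.4,0,0,0.068,0,0,0,0.4,0,0,0.075,0,0,0,0.4,0,0,0.082,0,0,0,0.4,0,0,0.088,0,0,0,0.4,0,0,0.088,0,0,0,0.4]}}

```text
t: 13.52
tool_pos: [0.4869, -0.085, 0.0113]
orientation: [3.079, -0.626, 0.001]
force: [0.6, -0.3, -0.0]
opening: 0.0372
gripper_force: 0.0
```

```bash
python3 - <<'E'
from h import *
s=robot.read_state(); print(s['tool_pos'],s['force'],s['wrist_torque'],s['opening'])
im,d,P=cloud('scene')
for v in range(166,216,3): print(v,[(u,P[v,u].round(3).tolist(),im[v,u].tolist()) for u in(224,227,239,242,245)])
E
```

```text
[ 0.48689402 -0.08500662  0.01130923] [ 0.58298231 -0.34047487 -0.00599613] [ 0.02052914  0.18858887 -0.02887865] 0.03723451550255167
166 [(224, [0.491, -0.107, 0.139], [76, 57, 42]), (227, [0.508, -0.09, 0.153], [92, 70, 47]), (239, [0.519, -0.052, 0.168], [95, 83, 79]), (242, [0.511, -0.048, 0.164], [64, 53, 50]), (245, [0.502, -0.044, 0.159], [55, 42, 40])]
169 [(224, [0.506, -0.1, 0.141], [81, 70, 70]), (227, [0.481, -0.105, 0.124], [109, 98, 88]), (239, [0.527, -0.049, 0.165], [59, 46, 45]), (242, [0.53, -0.039, 0.168], [63, 51, 49]), (245, [0.525, -0.034, 0.167], [60, 48, 47])]
172 [(224, [0.514, -0.097, 0.137], [96, 86, 82]), (227, [0.52, -0.085, 0.144], [96, 87, 86]), (239, [0.518, -0.054, 0.149], [57, 40, 41]), (242, [0.537, -0.036, 0.165], [60, 49, 49]), (245, [0.539, -0.028, 0.168], [66, 55, 56])]
175 [(224, [0.486, -0.113, 0.107], [125, 110, 99]), (227, [0.481, -0.106, 0.106], [98, 88, 81]), (239, [0.526, -0.05, 0.146], [74, 57, 45]), (242, [0.548, -0.031, 0.165], [58, 45, 43]), (245, [0.549, -0.024, 0.167], [64, 53, 55])]
178 [(224, [0.481, -0.116, 0.094], [128, 106, 96]
[... 2330 characters left out ...]
.493, -0.119, 0.002], [212, 39, 33]), (227, [0.489, -0.112, 0.002], [213, 42, 35]), (239, [0.477, -0.082, 0.0], [122, 105, 82]), (242, [0.481, -0.07, 0.006], [117, 110, 105]), (245, [0.478, -0.063, 0.006], [119, 110, 105])]
211 [(224, [0.504, -0.114, 0.002], [217, 40, 35]), (227, [0.504, -0.105, 0.004], [215, 41, 34]), (239, [0.494, -0.074, 0.005], [115, 109, 104]), (242, [0.491, -0.066, 0.005], [116, 104, 97]), (245, [0.503, -0.052, 0.017], [116, 89, 55])]
214 [(224, [0.514, -0.109, 0.001], [216, 42, 35]), (227, [0.512, -0.101, 0.001], [216, 43, 35]), (239, [0.506, -0.069, 0.005], [133, 126, 123]), (242, [0.503, -0.061, 0.005], [116, 107, 101]), (245, [0.502, -0.053, 0.006], [115, 93, 70])]
```

{"name": "move_arm", "arguments": {"deltas": [0,0,0.008,0,0,0,0.4,0,0,0.016,0,0,0,0.4,0,0,0.022,0,0,0,0.4,0,0,0.022,0,0,0,0.4]}}

```text
t: 14.08
tool_pos: [0.4859, -0.0847, -0.0118]
orientation: [-3.078, 0.626, 0.002]
force: [-0.5, -0.3, -0.2]
opening: 0.037
gripper_force: 0.0
```

{"name": "move_arm", "arguments": {"deltas": [0,0,0,0,0,0,0,0,0,0,0,0,0,0,0,0,0,0,0,0,0,0,0,0,0,0,0,0,0,0,0,0,0,0,0], "squeeze": 50}}

```text
t: 14.7
tool_pos: [0.4868, -0.085, -0.0107]
orientation: [3.078, -0.626, 0.001]
force: [-0.1, -0.5, 1.7]
opening: 0.0098
gripper_force: 50.0
```

```bash
python3 - <<'E'
from h import *
s=robot.read_state(); print(s['tool_pos'],s['force'],s['wrist_torque'],s['opening'],s['gripper_force'])
im,d,P=cloud('scene')
for v in range(196,214,3): print(v,[(u,P[v,u].round(3).tolist(),im[v,u].tolist()) for u in(229,234,239,242)])
E
```

```text
[ 0.48679532 -0.08502151 -0.01072995] [-0.07653246 -0.53057017  1.70041805] [-0.07058855  0.24161151  0.01914675] 0.00975312447287457 50.000250935554504
196 [(229, [0.488, -0.103, 0.044], [129, 104, 87]), (234, [0.5, -0.082, 0.057], [126, 105, 68]), (239, [0.499, -0.068, 0.06], [122, 111, 101]), (242, [0.488, -0.065, 0.053], [120, 98, 89])]
199 [(229, [0.487, -0.104, 0.032], [131, 88, 52]), (234, [0.497, -0.084, 0.045], [125, 103, 60]), (239, [0.498, -0.069, 0.049], [123, 112, 100]), (242, [0.49, -0.064, 0.044], [120, 97, 88])]
202 [(229, [0.462, -0.118, 0.001], [126, 69, 43]), (234, [0.495, -0.086, 0.033], [126, 101, 57]), (239, [0.499, -0.069, 0.04], [124, 111, 102]), (242, [0.484, -0.068, 0.029], [117, 100, 91])]
205 [(229, [0.477, -0.111, 0.003], [130, 55, 28]), (234, [0.495, -0.087, 0.023], [129, 103, 51]), (239, [0.499, -0.07, 0.03], [125, 110, 95]), (242, [0.471, -0.075, 0.008], [117, 104, 86])]
208 [(229, [0.489, -0.106, 0.003], [137, 42, 26]), (234, [0.502, -0.084, 0.018], [130, 102, 39]), (239, [0.485, -0.078, 0.007], [123, 105, 76]), (242, [0.48, -0.071, 0.005], [117, 108, 103])]
211 [(229, [0.501, -0.1, 0.003], [208, 58, 51]), (234, [0.498, -0.087, 0.005], [130, 111, 80]), (239, [0.497, -0.073, 0.007], [114, 106, 102]), (242, [0.489, -0.067, 0.003], [118, 108, 101])]
```

{"name": "move_arm", "arguments": {"deltas": [0,0,-0.004,0,0,0,0,0,0,-0.012,0,0,0,0,0,0,-0.025,0,0,0,0,0,0,-0.04,0,0,0,0,0,0,-0.06,0,0,0,0,0,0,-0.08,0,0,0,0,0,0,-0.1,0,0,0,0,0,0,-0.12,0,0,0,0,0,0,-0.14,0,0,0,0,0,0,-0.155,0,0,0,0,0,0,-0.165,0,0,0,0,0,0,-0.17,0,0,0,0]}}

```text
t: 16.25
tool_pos: [0.4868, -0.085, 0.1596]
orientation: [3.079, -0.626, 0.001]
force: [0.9, 0.4, -1.7]
opening: 0.0094
gripper_force: 50.0
```

```bash
cat >> h.py <<'E'
g0=np.array([-.066,0,-.0107])
pot=np.array([.4655,-.331,.012])
def trayR(yaw,tilt): return Ro.from_euler('z',yaw,degrees=True)*Ro.from_euler('y',tilt)
T0=Ro.from_matrix(np.array([[0,-1,0],[-1,0,0],[0,0,-1.]]))
def tray(yaw,tilt,back,h): # tip h above pot origin, back mm short of the centre
    R=trayR(yaw,tilt); d=np.array([np.cos(np.radians(yaw)),np.sin(np.radians(yaw)),0])
    o=pot-d*back+[0,0,h]-R.apply([.085,0,.003]); print(tilt,(o+R.apply(g0)).round(3)); go(o+R.apply(g0),R*T0)
E
python3 - <<'E'
from h import *
s=robot.read_state(); print(s['tool_pos'],s['opening'],s['gripper_force'])
tray(145,0,.03,.16); tray(145,.15,.03,.13)
for c in('scene','top'):
    im,d,P=cloud(c); i=im.astype(int)
    k=(abs(i[...,0]-i[...,1])<40)&(i[...,1]>130)&(d>0)&(abs(P[...,2]-.17)<.05)&(np.hypot(P[...,0]-.512,P[...,1]+.025)<.11)
    q=P[k]; 
    if len(q)>20:
        A=np.c_[q[:,:2]-[.512,-.025],np.ones(len(q))]; c_=np.linalg.lstsq(A,q[:,2],rcond=None)[0]; r=q[:,2]-A@c_; w=abs(r)<.006; c_=np.linalg.lstsq(A[w],q[w,2],rcond=None)[0]; print(c,len(q),'plane',c_.round(3),rect(q))
E
```

```text
[ 0.48676045 -0.08496543  0.15964199] 0.009361052586682175 49.999045729637146
0 [ 0.614 -0.435  0.158]
[ 2.5360e-01  2.7250e-01  1.5000e-03  3.0000e-04 -5.0000e-04 -1.3612e+00]
0.15 [ 0.614 -0.435  0.151]
[ 0.2539  0.2725  0.0087 -0.1258  0.1016 -1.3585]
scene 1076 plane [ 0.    -0.013  0.177] (array([512. , -28.9]), array([129.5, 126.7]), 21.9)
top 640 plane [-0.014  0.03   0.172] (array([502.1,   2.5]), array([119.4,  63.5]), 20.4)
```

{"name": "move_arm", "arguments": {"deltas": [0.004,0.004,0,0,0,-0.02,0,0.0115,0.012,0,0,0,-0.06,0,0.0215,0.023,0,0,0,-0.115,0,0.033,0.0355,0,0,0,-0.177,0,0.0445,0.0475,0,0,0,-0.24,0,0.056,0.06,0,0,0,-0.3,0,0.067,0.072,0,0,0,-0.36,0,0.0785,0.0845,0,0,0,-0.42,0,0.09,0.097,0,0,0,-0.485,0,0.1015,0.109,0,0,0,-0.545,0,0.114,0.1225,0,0,0,-0.61,0,0.127,0.1365,0,0,0,-0.68,0]}}

```text
t: 17.85
tool_pos: [0.55, -0.2609, 0.1579]
orientation: [-3.11, -0.441, 0.002]
force: [-0.1, 0.3, -1.9]
opening: 0.0097
gripper_force: 50.0
```

```bash
python3 -c "
from h import *
tray(145,0,.03,.16)"
```

```text
0 [ 0.614 -0.435  0.158]
[ 1.290e-02  1.848e-01 -6.000e-04 -1.400e-03  7.000e-04 -6.781e-01]
```

{"name": "move_arm", "arguments": {"deltas": [0.001,0.014,0,0,0,-0.06,0,0.002,0.032,0,0,0,-0.12,0,0.003,0.05,0,0,0,-0.185,0,0.005,0.068,0,0,0,-0.25,0,0.006,0.086,0,0,0,-0.315,0,0.007,0.104,0,0,0,-0.38,0,0.009,0.122,0,0,0,-0.445,0,0.01,0.14,0,0,0,-0.51,0,0.011,0.157,0,0,0,-0.57,0,0.012,0.17,0,0,0,-0.625,0,0.013,0.18,0,0,0,-0.66,0,0.013,0.185,0,0,0,-0.678,0]}}

```text
t: 19.35
tool_pos: [0.6132, -0.435, 0.1574]
orientation: [-2.787, -1.447, 0.001]
force: [-0.4, -0.5, -2.5]
opening: 0.0094
gripper_force: 50.0
```

{"name": "move_arm", "arguments": {"deltas": [0,0,0,0,0,0,0,0,0,0,0,0,0,0]}}

```text
t: 19.6
tool_pos: [0.6136, -0.4341, 0.1588]
orientation: [-2.789, -1.446, 0.0]
force: [-0.3, 1.0, -1.2]
opening: 0.0099
gripper_force: 50.0
```

```bash
python3 - <<'E'
from h import *
s=robot.read_state(); print(s['tool_pos'],s['opening'],s['q'].round(2))
tray(145,.15,.03,.14)
im,d,P=cloud('scene'); save(cv2.resize(im[110:280,80:280],(706,600)),'s5.png'); i=im.astype(int)
k=(abs(i[...,0]-i[...,1])<40)&(i[...,1]>120)&(d>0)&(abs(P[...,2]-.17)<.03)&(np.hypot(P[...,0]-.56,P[...,1]+.4)<.13)
q=P[k]; print(len(q),rect(q),np.percentile(q[:,2],[5,50,95]))
E
```

```text
[ 0.61357898 -0.43412945  0.1587775 ] 0.009920684340909714 [-0.68  0.56  1.02  0.    1.56 -0.07]
0.15 [ 0.614 -0.435  0.161]
[-5.000e-04  9.000e-04 -2.200e-03 -1.504e-01  1.000e-04 -3.300e-03]
517 (array([ 560.3, -396. ]), array([124.8, 123.1]), 9.6) [0.17274993 0.17763248 0.18607873]
```

View pics/s5.png

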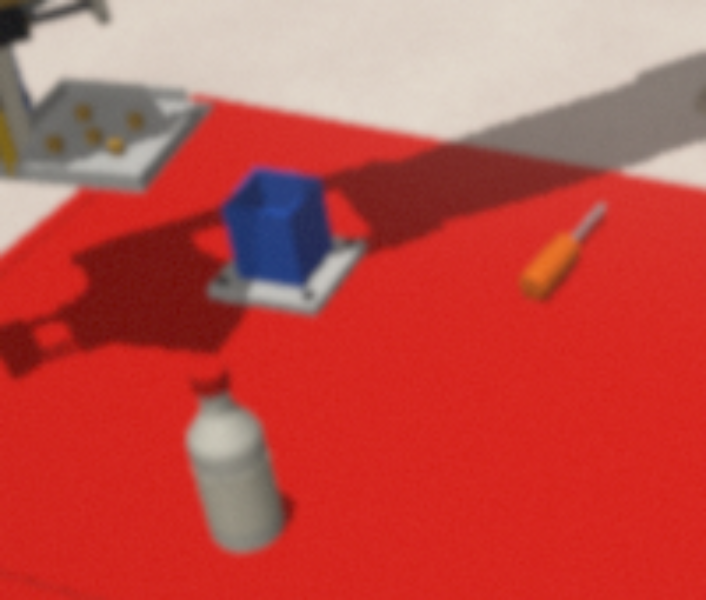

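The crop shows all five spacers still in the tray, the tray level with its open corner pointing at the pot, and the pot seated at (280,225). Next I'll tilt 0.2 rad, which is below the sliding angle, to check how the wrist offset behaves.

{"name": "move_arm", "arguments": {"deltas": [0,0,0,-0.05,0,0,0,0,0,0,-0.1,0,0,0,0,0,0,-0.15,0,0,0,0,0,0,-0.2,0,0,0,0,0,0,-0.2,0,0,0,0,0,0,-0.2,0,0,0]}}

```text
t: 20.4
tool_pos: [0.6137, -0.4343, 0.1595]
orientation: [2.629, 1.363, 0.136]
force: [0.2, 0.3, -2.6]
opening: 0.0098
gripper_force: 50.0
```

```bash
python3 - <<'E'
from h import *
s=robot.read_state(); p=s['tool_pos']; RT=Ro.from_rotvec(s['orientation'])*T0.inv(); print(p,s['opening'])
print('tray z axis',RT.apply([0,0,1]).round(3))
oA=p-RT.apply(g0); oB=p+[0,0,.04]-RT.apply(g0+[0,0,.04])
print('A origin',oA.round(4),'B',oB.round(4), 'tipA',(oA+RT.apply([.085,0,.003])).round(4),'tipB',(oB+RT.apply([.085,0,.003])).round(4))
m=robot.camera_model('scene'); K,R,t=[np.array(m[k]) for k in('K','R','t')]; t=t.ravel()
im,d,P=cloud('scene'); i=im.astype(int)
for o in(oA,oB):
    k=(d>0)&(np.linalg.norm(P-o,axis=-1)<.11)
    q=RT.inv().apply(P[k]-o); q=q[(q[:,2]>-.006)&(q[:,2]<.02)]
    r=cv2.minAreaRect((q[:,:2]*1000).astype(np.float32)); print(len(q),r,np.percentile(q[:,2],[5,25,50,95]).round(4))
k=(d>0)&(np.linalg.norm(P-oA,axis=-1)<.1); u=np.nonzero(k); print(len(u[0]))
q=P[k]; A=np.c_[q[:,:2]-oA[:2],np.ones(len(q))]; w=np.ones(len(q),bool)
for _ in range(8): c=np.linalg.lstsq(A[w],q[w,2],rcond=None)[0]; w=abs(q[:,2]-A@c)<.005
print('plane',c,w.sum()); 
print('expected A floor z at oA',oA[2]+.003)
E
```

```text
[ 0.61372979 -0.43431779  0.15949416] 0.009765272473986196
tray z axis [-0.162  0.114  0.98 ]
A origin [ 0.5591 -0.3958  0.1569] B [ 0.5656 -0.4004  0.1577] tipA [ 0.4905 -0.3475  0.143 ] tipB [ 0.497  -0.3521  0.1438]
1250 ((0.400848388671875, 0.3270263671875), (128.5416259765625, 122.83170318603516), 44.493404388427734) [0.0031 0.0046 0.006  0.0158]
1247 ((8.32955551147461, 0.3266448974609375), (128.5416259765625, 122.83170318603516), 44.493404388427734) [0.0039 0.0054 0.0067 0.0165]
1607
plane [ 0.27554665 -0.19893741  0.1678129 ] 597
expected A floor z at oA 0.15989948954344588
```

```bash
python3 - <<'E'
from h import *
tray(145,.2,.004,.080)
E
```

```text
0.2 [ 0.592 -0.42   0.109]
[-0.0004 -0.0358  0.0446 -0.0002  0.0007 -0.003 ]
```

{"name": "move_arm", "arguments": {"deltas": [0,-0.003,0.004,0,0,0,0,0,-0.009,0.011,0,0,0,0,0,-0.016,0.02,0,0,0,0,0,-0.023,0.029,0,0,0,0,0,-0.03,0.037,0,0,0,0,0,-0.034,0.042,0,0,0,0,0,-0.036,0.045,0,0,0,0,0,-0.036,0.045,0,0,0,0]}}

```text
t: 21.45
tool_pos: [0.5921, -0.4192, 0.1077]
orientation: [2.629, 1.363, 0.137]
force: [0.1, 0.3, -3.0]
opening: 0.0098
gripper_force: 50.0
```

```bash
python3 - <<'E'
from h import *
s=robot.read_state(); p=s['tool_pos']; RT=Ro.from_rotvec(s['orientation'])*T0.inv(); o=p-RT.apply(g0)
print('tip',o+RT.apply([.085,0,.003]),s['force'],s['q'].round(2))
for tl in(.3,.4,.5,.6,.7,.8): tray(145,tl,.004,.080)
im,d,P=cloud('scene'); save(cv2.resize(im[110:250,80:250],(728,600)),'s6.png')
E
```

```text
tip [ 0.46888626 -0.33240939  0.09115348] [ 0.11377695  0.31805659 -2.99018142] [-0.7   0.31  1.46  0.02  1.18 -0.09]
0.3 [ 0.59  -0.418  0.124]
[-0.0003  0.0012 -0.0159 -0.1001  0.0008 -0.003 ]
0.4 [ 0.587 -0.416  0.138]
[-0.0003  0.0003 -0.031  -0.2001  0.0009 -0.003 ]
0.5 [ 0.583 -0.413  0.152]
[-0.0004 -0.0021 -0.046  -0.3001  0.0011 -0.003 ]
0.6 [ 0.577 -0.409  0.166]
[-4.000e-04 -6.000e-03 -6.060e-02 -4.001e-01  1.200e-03 -2.900e-03]
0.7 [ 0.571 -0.405  0.179]
[-4.000e-04 -1.130e-02 -7.480e-02 -5.001e-01  1.400e-03 -2.800e-03]
0.8 [ 0.563 -0.399  0.191]
[-4.000e-04 -1.810e-02 -8.840e-02 -6.001e-01  1.500e-03 -2.800e-03]
```

View pics/s6.png

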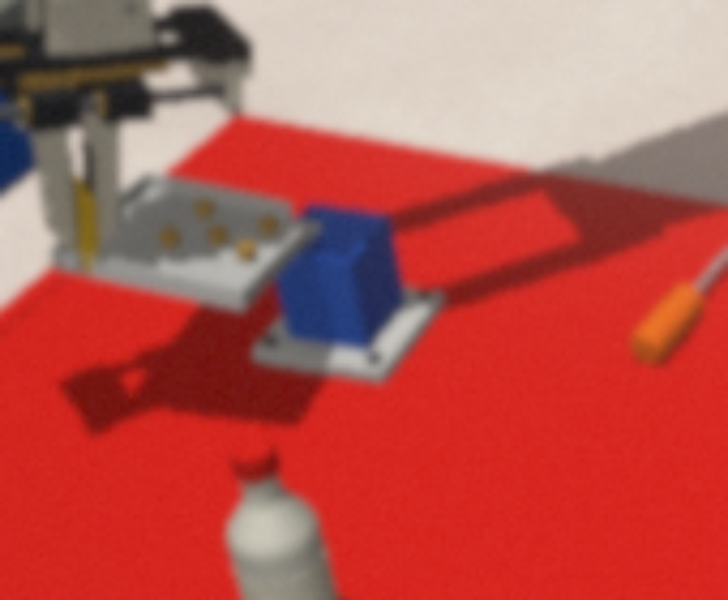

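The tip is over the pot mouth and the spacers are still inside. Now I'll tip slowly.

{"name": "move_arm", "arguments": {"deltas": [0,0.0004,-0.005,-0.033,0,0,0,0,0.0008,-0.01,-0.067,0,0,0,0,0.001,-0.016,-0.1,0,0,0,0,0.001,-0.021,-0.133,0,0,0,0,0.0006,-0.026,-0.167,0,0,0,0,0.0003,-0.031,-0.2,0,0,0,0,-0.0004,-0.036,-0.233,0,0,0,0,-0.001,-0.041,-0.267,0,0,0,0,-0.002,-0.046,-0.3,0,0,0,0,-0.003,-0.051,-0.333,0,0,0,0,-0.0045,-0.056,-0.367,0,0,0,0,-0.006,-0.0605,-0.4,0,0,0]}}

```text
t: 23.0
tool_pos: [0.5778, -0.4092, 0.1672]
orientation: [2.292, 1.189, 0.369]
force: [-0.7, -0.8, -1.2]
opening: 0.0099
gripper_force: 50.0
```

```bash
cat >> h.py <<'E'
def brass():
    for c in('top','scene'):
        im,d,P=cloud(c); i=im.astype(int); r,g,b=i[...,0],i[...,1],i[...,2]
        k=(r-b>40)&(g-b>20)&(r-g<70)&(d>0)&(P[...,0]>.25)&(P[...,0]<.75)&(P[...,1]<0)&(P[...,2]<.3)
        n,L,st,ce=cv2.connectedComponentsWithStats(k.astype(np.uint8))
        for j in range(1,n):
            if st[j,4]>3: print(c,st[j,4],ce[j].round(),np.median(P[L==j],0).round(3),np.median(im[L==j],0))
    return im
E
python3 - <<'E'
from h import *
s=robot.read_state(); p=s['tool_pos']; RT=Ro.from_rotvec(s['orientation'])*T0.inv(); o=p-RT.apply(g0)
print('tip',o+RT.apply([.085,0,.003]),s['force']); 
for tl in(.7,.8,.9): tray(145,tl,.004,.080)
brass()
E
```

```text
tip [ 0.46973156 -0.33308218  0.0928994 ] [-0.696193   -0.75721308 -1.20462299]
0.7 [ 0.571 -0.405  0.179]
[-0.0004 -0.0004 -0.0144 -0.0976  0.002  -0.0024]
0.8 [ 0.563 -0.399  0.191]
[-0.0004 -0.0013 -0.0295 -0.1976  0.0021 -0.0023]
0.9 [ 0.554 -0.393  0.202]
[-0.0004 -0.0037 -0.0445 -0.2976  0.0022 -0.0022]
top 12 [459. 184.] [ 0.556 -0.361  0.295] [89.5 64.  32.5]
scene 97 [122. 106.] [ 0.531 -0.35   0.287] [96. 77. 45.]
scene 11 [125. 112.] [ 0.533 -0.338  0.271] [104.  87.  55.]
scene 22 [  2. 135.] [ 0.258 -1.192 -0.087] [99. 77. 48.]
scene 108 [107. 141.] [ 0.568 -0.383  0.202] [129. 105.  48.]
scene 6 [  4. 140.] [ 0.259 -1.187 -0.108] [76.5 58.5 35.5]
scene 51 [  2. 149.] [ 0.282 -1.192 -0.136] [78. 60. 37.]
```

Probably already empty, since the force dropped. I'll tip to 0.8 anyway, hold there, then look.

{"name": "move_arm", "arguments": {"deltas": [0,0,-0.005,-0.033,0,0,0,0,0,-0.01,-0.067,0,0,0,0,0,-0.0145,-0.1,0,0,0,0,0,-0.0195,-0.133,0,0,0,0,-0.001,-0.0245,-0.167,0,0,0,0,-0.001,-0.03,-0.2,0,0,0,0,-0.001,-0.03,-0.2,0,0,0,0,-0.001,-0.03,-0.2,0,0,0]}}

```text
t: 24.1
tool_pos: [0.5631, -0.3989, 0.1905]
orientation: [2.122, 1.101, 0.465]
force: [0.5, -0.2, -1.8]
opening: 0.0097
gripper_force: 50.0
```

```bash
python3 - <<'E'
from h import *
im=brass(); save(im[100:240,70:260].repeat(4,0).repeat(4,1),'s7.png')
# back up: raise and level
s=robot.read_state(); print(s['force'],s['q'].round(2))
tray(145,.8,.03,.14); tray(145,.4,.03,.15); tray(145,0,.03,.15)
E
```

```text
top 17 [451. 191.] [ 0.557 -0.373  0.216] [140. 104.  33.]
top 17 [437. 211.] [ 0.499 -0.318  0.278] [86. 62. 33.]
top 14 [453. 218.] [ 0.483 -0.344  0.297] [74. 52. 25.]
top 15 [410. 244.] [ 0.449 -0.317  0.062] [83. 56. 26.]
scene 57 [141. 101.] [ 0.486 -0.322  0.283] [100.  81.  48.]
scene 13 [139. 106.] [ 0.504 -0.318  0.277] [102.  85.  57.]
scene 115 [115. 131.] [ 0.549 -0.371  0.221] [159. 130.  57.]
scene 69 [  2. 143.] [ 0.273 -1.191 -0.121] [79. 61. 38.]
scene 6 [  1. 157.] [ 0.301 -1.189 -0.161] [78.  58.5 35. ]
[ 0.27557446 -0.90656783 -2.36642861] [-0.75 -0.35  2.16  0.18  0.54 -0.25]
0.8 [ 0.584 -0.414  0.251]
[-0.0003  0.0614 -0.0234  0.      0.0023 -0.0021]
0.4 [ 0.608 -0.431  0.208]
[-2.00e-04  5.13e-02  2.74e-02  4.00e-01  1.80e-03 -2.50e-03]
0 [ 0.614 -0.435  0.148]
[-2.00e-04  1.30e-02  7.38e-02  8.00e-01  1.30e-03 -2.90e-03]
```

{"name": "move_arm", "arguments": {"deltas": [0,0.02,-0.008,0,0,0,0,0,0.045,-0.017,0,0,0,0,0,0.061,-0.023,0,0,0,0,0,0.06,-0.01,0.1,0,0,0,0,0.057,0.003,0.2,0,0,0,0,0.054,0.015,0.3,0,0,0,0,0.051,0.027,0.4,0,0,0,0,0.044,0.038,0.5,0,0,0,0,0.035,0.05,0.6,0,0,0,0,0.025,0.062,0.7,0,0,0,0,0.013,0.074,0.8,0,0,0,0,0.013,0.074,0.8,0,0,0]}}

```text
t: 25.7
tool_pos: [0.613, -0.4339, 0.1414]
orientation: [-2.782, -1.443, 0.005]
force: [-0.3, 0.2, -2.5]
opening: 0.0096
gripper_force: 50.0
```

```bash
python3 - <<'E'
from h import *
im=brass(); a,d,P=cloud('top'); print(robot.read_state()['tool_pos'])
A=cv2.resize(a[200:280,370:450],(400,400),interpolation=cv2.INTER_CUBIC);B=cv2.resize(im[110:190,110:190],(400,400),interpolation=cv2.INTER_CUBIC)
save(np.hstack([A,B]),'f8.png')
go([.487,-.085,.155],toolR(-113))
E
```

```text
scene 4 [ 34. 113.] [ 0.652 -0.493  0.3  ] [122.5  96.   64.5]
scene 88 [ 72. 118.] [ 0.623 -0.416  0.285] [88. 69. 37.]
scene 10 [ 50. 116.] [ 0.636 -0.469  0.289] [79.5 63.5 37. ]
scene 19 [  1. 135.] [ 0.26  -1.191 -0.084] [114.  88.  55.]
scene 44 [  2. 147.] [ 0.277 -1.191 -0.13 ] [77. 59. 35.]
scene 97 [ 81. 152.] [ 0.623 -0.422  0.194] [118.  97.  39.]
scene 5 [  0. 158.] [ 0.303 -1.191 -0.164] [77. 59. 35.]
[ 0.6141969  -0.43484636  0.14898201]
[ 0.2127 -0.3055 -0.007   0.0027 -0.002   1.3583]
```

View pics/f8.png

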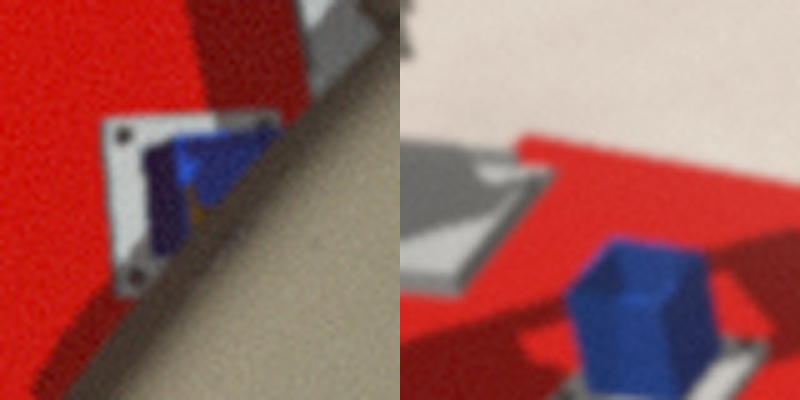

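The tray is empty, no stray brass is visible, and the pot stands home with brass in it. Now I'll carry the tray back to its old spot.

{"name": "move_arm", "arguments": {"deltas": [0.018,-0.0255,0,0,0,0.113,0,0.0355,-0.051,0,0,0,0.226,0,0.053,-0.0765,0,0,0,0.34,0,0.071,-0.102,0,0,0,0.453,0,0.0885,-0.127,0,0,0,0.566,0,0.106,-0.153,0,0,0,0.68,0,0.124,-0.178,0,0,0,0.792,0,0.142,-0.204,0,0,0,0.905,0,0.1595,-0.229,0,0,0,1.019,0,0.177,-0.2545,0,0,0,1.132,0,0.195,-0.28,0,0,0,1.245,0,0.2125,-0.3055,0,0,0,1.358,0]}}

```text
t: 27.35
tool_pos: [0.4867, -0.0841, 0.1503]
orientation: [3.077, -0.632, 0.011]
force: [-0.1, -0.8, -1.2]
opening: 0.0099
gripper_force: 50.0
```

{"name": "move_arm", "arguments": {"deltas": [0,0,0,0,0,0,0,0,0,0,0,0,0,0]}}

```text
t: 27.6
tool_pos: [0.4871, -0.0854, 0.1495]
orientation: [3.078, -0.623, 0.007]
force: [0.1, -0.9, -1.5]
opening: 0.0098
gripper_force: 50.0
```

```bash
python3 - <<'E'
from h import *
print(robot.read_state()['tool_pos']);go([.487,-.085,-.010],toolR(-113))
a,d,P=cloud('top'); q=(d>0)&(np.hypot(P[...,0]-.4645,P[...,1]+.331)<.024); i=a.astype(int)
k=q&(i[...,0]-i[...,2]>25); n,L,st,ce=cv2.connectedComponentsWithStats(k.astype(np.uint8)); print(st[1:,4],[P[L==j].mean(0).round(3) for j in range(1,n)],k.sum())
print(np.percentile(P[q][:,2],[5,25,50,75]))
E
```

```text
[ 0.48714004 -0.08539613  0.14953371]
[-0.001  -0.0003  0.1595 -0.0002 -0.0046  0.0021]
[22] [array([ 0.451, -0.321,  0.059])] 22
[0.04099662 0.04354056 0.04574628 0.048198  ]
```

{"name": "move_arm", "arguments": {"deltas": [-0.001,0,0.04,0,-0.004,0,0,-0.001,0,0.08,0,-0.004,0,0,-0.001,0,0.12,0,-0.004,0,0,-0.001,0,0.142,0,-0.004,0,0,-0.001,0,0.152,0,-0.004,0,0,-0.001,0,0.157,0,-0.004,0,0,-0.001,0,0.1595,0,-0.004,0,0,-0.001,0,0.1595,0,-0.004,0,0]}}

```text
t: 28.65
tool_pos: [0.4867, -0.0848, -0.0106]
orientation: [-3.078, 0.626, 0.003]
force: [0.4, -0.3, -1.2]
opening: 0.0096
gripper_force: 50.0
```

{"name": "move_arm", "arguments": {"deltas": [0,0,0,0,0,0,0.4,0,0,0,0,0,0,0.4,0,0,0,0,0,0,0.4,0,0,0,0,0,0,0.4,0,0,-0.04,0,0,0,0.4,0,0,-0.09,0,0,0,0.4,0,0,-0.15,0,0,0,0.4,0,0,-0.15,0,0,0,0.4]}}

```text
t: 29.65
tool_pos: [0.4901, -0.0858, 0.1446]
orientation: [-3.079, 0.626, -0.011]
force: [1.1, -0.2, -1.1]
opening: 0.0373
gripper_force: 0.0
```

```bash
python3 - <<'E'
from h import *
s=robot.read_state();print(s['tool_pos'],s['force'],s['gripper_force'])
a,d,P=cloud('top'); i=a.astype(int); br=i[...,0]-i[...,2]; m=robot.camera_model('top'); K,R,t=[np.array(m[k]) for k in('K','R','t')]
c=K@(R@np.array([.4645,-.331,.05])+t.ravel()); u,v=(c[:2]/c[2]).astype(int); print(u,v)
print('r-b');print(br[v-13:v+14,u-13:u+14]); print('z mm');print((P[v-13:v+14,u-13:u+14,2]*1000).round().astype(int))
b,d2,P2=cloud('scene'); print([robot.recognise(k,'spacer0_center') for k in('top','scene')])
for im,P,d in((a,P,d),(b,P2,d2)):
    ii=im.astype(int); k=(abs(ii[...,0]-ii[...,1])<60)&(ii[...,1]>100)&(d>0)&(np.hypot(P[...,0]-.512,P[...,1]+.025)<.1)&(P[...,2]<.03); print('tray',rect(P[k]),np.percentile(P[k][:,2],[5,50,95]))
    k=(ii[...,2]>ii[...,0]+40)&(d>0)&(np.hypot(P[...,0]-.465,P[...,1]+.33)<.06)&(P[...,2]>.074); print('rim',rect(P[k]),np.median(P[k][:,2]))
E
```

```text
[ 0.49010172 -0.08577455  0.14455828] [ 1.13828586 -0.2135515  -1.11963522] 0.0
413 238
r-b
[[  -5   -2   -3    1   -1   -9  -10  -11  -13  -16  -17  -17  -16  -16
   -16  -14  -15  -21  -34  -34  -35  -39  -45  -47  -42  -18   10]
 [  -4   -4   -1   -4  -17  -38  -47  -44  -45  -53  -52  -49  -49  -55
   -55  -53  -56  -56  -65  -71  -71  -67  -78  -77  -71  -60  -45]
 [  -2   -3    0   -9  -27  -69  -79  -70  -66  -71  -75  -70  -70  -71
   -68  -76  -66  -65  -73  -72  -67  -64  -60  -56  -52  -51  -67]
 [  -7   -9   -5  -14  -37  -80  -88  -70  -57  -58  -57  -54  -61  -58
   -57  -56  -59  -48  -44  -42  -39  -38  -35  -26  -17  -28  -51]
 [ -12  -17  -16  -17  -44  -80  -84  -67  -46  -47  -51  -48  -52  -51
   -50  -53  -53  -50  -46  -48  -47  -39  -37  -15  -11  -23  -41]
 [ -18  -21  -16  -13  -41  -80  -93  -71  -54  -54  -51  -57  -53  -55
   -65  -73  -75  -76  -77  -79  -77  -73  -52  -25   -9  -18  -35]
 [ -15  -17  -18  -10  -43  -82 -104  -93  -78  -77  -80  -78  -72  -81
   -96 -113 -117 -115 -119 -116 -118 -111  -92  -46  -15  -13  -33]
 [ -15  -15  -12  -13  -37  
[... 6207 characters left out ...]
69
    65   68   63   58   58   52   47   50   46   48   39   14   16]
 [  10   27   37   41   46   46   46   35   31   33   28   29   25   21
    18   17   13   15   19   12   18   14   12    7   12    7    9]
 [  11   12   15   11   12   10   12   11   13    6   11   14   13   11
    13    7   14   12    8   10   10    8   12   11    9    9   12]]
[[], []]
tray (array([513. , -23.7]), array([119.3, 120.7]), 21.7) [-0.00108985  0.00310448  0.01273856]
rim (array([ 464.5, -330.5]), array([58.3, 57.6]), 4.6) 0.08089093283921134
tray (array([512.7, -23.9]), array([126.8, 119.5]), 21.9) [0.00259742 0.00544953 0.01618843]
rim (array([ 465.2, -330.8]), array([61.9, 60.2]), 4.3) 0.0790121217777084
```

{"name": "move_arm", "arguments": {"deltas": [0,-0.05,-0.03,0,0,0,0.4,0,-0.1,-0.06,0,0,0,0.4,0,-0.15,-0.06,0,0,0,0.4,0,-0.2,-0.06,0,0,0,0.4,0,-0.2,-0.06,0,0,0,0.4,0,-0.2,-0.06,0,0,0,0.4]}}

```text
t: 30.6
tool_pos: [0.5633, 0.0991, 0.1963]
orientation: [3.078, -0.625, -0.011]
force: [0.8, -0.6, 0.3]
opening: 0.0374
gripper_force: 0.0
```

```bash
python3 - <<'E'
from h import *
print(robot.read_state()['tool_pos'])
for c in('top','scene'):
    im,d,P=cloud(c); i=im.astype(int); r,g,b=i[...,0],i[...,1],i[...,2]
    # bumps on bench: height 5..80mm or brass colour
    k=(r-b>30)&(g-b>15)&(r-g<80)&(d>0)&(P[...,0]>.2)&(P[...,0]<.85)&(abs(P[...,1])<.6)&(P[...,2]<.1)&(P[...,2]>-.02)
    n,L,st,ce=cv2.connectedComponentsWithStats(k.astype(np.uint8))
    for j in range(1,n):
        if st[j,4]>2: print(c,'brass',st[j,4],ce[j].round(),np.median(P[L==j],0).round(3),np.median(im[L==j],0))
    k=(d>0)&(P[...,2]>.006)&(P[...,2]<.2)&(P[...,0]>.25)&(P[...,0]<.85)&(abs(P[...,1])<.6); k=cv2.morphologyEx(k.astype(np.uint8),cv2.MORPH_OPEN,np.ones((2,2)))
    n,L,st,ce=cv2.connectedComponentsWithStats(k)
    for j in range(1,n):
        if st[j,4]>5: print(c,'bump',st[j,4],np.median(P[L==j],0).round(3))
E
```

```text
[0.56333277 0.09910972 0.19628778]
top brass 72 [317. 228.] [ 0.486 -0.084  0.049] [185.5 147.5  31.5]
top brass 17 [410. 244.] [ 0.449 -0.32   0.058] [134.  96.  42.]
top brass 3 [331. 275.] [ 0.366 -0.123  0.014] [140.  72.  56.]
top bump 446 [ 0.719 -0.199  0.09 ]
top bump 1208 [0.594 0.466 0.045]
top bump 6 [ 0.583 -0.047  0.003]
top bump 6 [ 0.586 -0.057  0.013]
top bump 6 [0.564 0.001 0.004]
top bump 88 [ 0.483 -0.087  0.024]
top bump 1319 [ 0.458 -0.327  0.036]
top bump 301 [0.418 0.316 0.023]
top bump 6 [0.436 0.004 0.001]
top bump 294 [ 0.39  -0.127  0.021]
scene brass 202 [236. 201.] [ 0.489 -0.083  0.03 ] [148. 109.  37.]
scene bump 1193 [ 0.488 -0.315  0.038]
scene bump 507 [ 0.453 -0.085  0.016]
scene bump 405 [0.365 0.135 0.038]
scene bump 460 [0.427 0.319 0.031]
scene bump 955 [ 0.741 -0.191  0.07 ]
scene bump 8 [0.485 0.03  0.009]
scene bump 18 [ 0.556 -0.068  0.007]
scene bump 6 [0.528 0.003 0.006]
scene bump 21 [ 0.587 -0.051  0.011]
scene bump 115 [ 0.567 -0.003  0.009]
scene bump 2397 [0.614 0.468 0.059]
scene bump 1142 [0.733 0.178 0.019]
```

```bash
python3 -c "
from plant import robot
print(robot.close_job())"
```

```text
the job is handed in; nothing more can be done
None
```

The job is handed in, with no verdict returned. The pot measured fully home on the stand, and the empty tray lies flat back at its old spot. No spacers showed outside the pot, but I saw only part of the pile inside it, so I did not count all five.

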